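Feed a steel bar under the saw guard with a push stick

ROBOT

A 7-joint arm with a two-finger parallel gripper is mounted at the origin on the work surface. World frame = base frame: x ahead of the robot, y to its left, z up, the work surface at z = 0. Lengths are in m, angles in rad, forces in N, time in s.
With the tool pointing down it reaches from about 0.425 to 0.875 m from the base axis. Payload 4.7 kg.
Tool frame: the origin (TCP) lies midway between the tips of the shut fingers; the grasp point (between the pads) lies 19 mm behind it; z points along the fingers, y is the direction in which the jaws open and shut (so a half turn about z gives the same grasp; the last joint's range is limited). The gripper opens to 87 mm and grips with 3 to 60 N. Pads are 19 mm wide; open, the fingers measure 117 mm over their backs; the gripper's body (75 mm by 190 mm) begins 51 mm behind the grasp point.
Start: joints at [-1.196, 0.321, -0.07, 1.45, 0.023, 1.371, -0.057], TCP at [0.229, 0.608, 0.223] pointing down, gripper open.
Joint ranges: [-2.86, 2.86], [-0.3, 2.09], [-1.38, 1.24], [0.06, 2.45], [-1.56, 4.7], [0.09, 2.05], [-2.69, 2.69]. Speed limits (rad/s): [2.57, 2.57, 3.14, 3.14, 3.14, 3.14, 3.14].

INTERFACE

Orientations are given as a rotation vector (axis times angle).
In Python, from bench import ctrl, optics gives the robot as it stands. The module is installed in compiled form; this text tells all that it offers.
- The arm moves only by the tool step_arm, never from a script. Its argument "deltas" is a list of rows, each a list of 7 numbers: the turn, a rotation vector about the tool's x, y, z in degrees, then the shift along the tool's x, y, z in mm, then the finger opening in mm, from 0 to 87. A call has exactly 8 rows; each row is the pose to reach, as a shift and turn from the pose commanded when the call began, along the tool's axes at that moment; what a row does not reach only later rows make up. A row lasts 1/8 s, in which the tool goes at most 62.5 mm and 10.7 degrees, less where a joint would pass 70% of its speed; a pose out of reach is approached as far as the arm can. A call with a gripper value outside its range is refused whole. The fingers move at their own pace and stop on an object; "newtons" is the grip in N (left out, the last holds). Time passes only in rows, so rows that repeat a pose let the fingers close, or fill a call up. It gives the time, the measured TCP pose, the force and the opening at its end, in the units of the state.
- ctrl.get_state(): the state, without advancing time (a new reading comes with each control period).
- optics.get_image(name): name is "scene" or "top"; returns the picture (400x640x3 uint8, red, green, blue); there is no depth.
- optics.get_calibration(name): a dict with "K" (3x3 intrinsics, pixels), "k1" (the pictures are not rectified: a ray, as slopes to the right and down, at radius r is drawn at 1 + k1 r^2 times it, then the intrinsics apply), "R" (3x3) and "t" (3): a world point X has camera coordinates R X + t. Camera axes: x right, y down, z forward; pixel columns grow to the right and rows downward; lengths in m; the calibration is good to about 2 mm. A picture is of the moment at which its call begins. get_calibration takes no time and is no camera call.
- ctrl.close_job(): hands the job in, once; it reports no verdict.
The state is a dict: "time": time; "joint_positions": joint angles; "qd": joint speeds; "joint_torque": joint torques, N m; "position": TCP position; "tool_rot": TCP orientation; "ft_force": force on the tool from outside, world axes, zero at the start; "torque": the same for the moment, N m; "grip_width": opening from 0.0 (shut) to 1.0 (fully open).
Only numpy, scipy, OpenCV 4.12 (cv2) and the standard library are available. Lean on these libraries where they do the work, as an engineer would, in place of code of your own. Each camera call takes 0.05 s, during which the arm holds its last target.

TASK

Take the wooden push stick out of its tray and use it to push the steel bar on the saw's feed bed through the low opening of the guard, until the bar presses firmly but gently against the sprung button of the length stop; do not ram the stop, and never touch the bar with the gripper. Then draw the stick out and lay it back in its tray on its flat underside, leaving the bar resting against the stop.

Things in the scene. Friction and masses are not known exactly. Their poses are not given: they have to be found in the camera images.
- saw_mouth (a point): Feed opening: point on the bed's top face (40 mm above the bench), midway between the rails, at the guard's entry face. +y is the feed direction, into the guard and on to the stop; z up. Rails 14 mm high, 36 mm apart (60 mm over their outsides) form a channel from y = -185 to 125 mm, flared open from y = -230. The steel bed, 150 mm wide, spans y = -240 to 260 mm.
- saw: The whole saw, fixed on the bench; origin on the bench right below saw_mouth, same axes. Guard: blue cheeks and lintels with a clear roof 80 mm above the bed, 130 mm wide, over y = 0 to 120 mm; its opening is 28 mm high and 110 mm wide, the channel runs through it. A cream saw bow crosses above it at y = 43 to 77 mm, 115 to 155 mm above the bed.
- guard_shoe (a point): Sprung steel shoe inside the guard, 55 mm past the entry face; this point is 10 mm above the bed on the channel's midline. It presses the bar sideways against the -x rail with 2 to 4 N. The bar slides with about 2 to 5 N of drag before its leading end meets the shoe, about 4 to 11 N after.
- bar_center (a point): Centre of the steel bar, a square-ended flat 30 mm wide (its x), 120 mm long (its y, along the feed) and 20 mm high, 0.45 to 0.7 kg, lying loose on the bed in the channel in front of the guard, leading end towards the guard. Its centre is 10 mm above the bed.
- bar: The same steel bar; origin at the centre of its underside, axes as for bar_center.
- stop: Length stop: dark steel block fixed on the bed beyond the guard, in line with the channel. Origin on the bed's top face; -y faces the oncoming bar. A rod with a round sprung button (20 mm across) sticks out of it to -y. The rod is clamped at a different length each time, which is not reported: the button's free face stands anywhere from 27 to 67 mm ahead (-y) of the origin.
- stop_axis (a point): Point on the rod's axis, 12 mm above the origin of the stop, same axes. The button gives 1.5 N at first touch, 2 N more per mm, and a hard end after 4 mm (about 9.5 N). The bar is home when it bears on it with over 3 N for a moment (5 to 9 N is good, on top of the drag); over 18 N is ramming. With the stick withdrawn, the bar stays or creeps back slightly, still touching.
- stick_handle (a point): Grip point on the wooden push stick (100 g, 195 mm long, flat underside, lying on its underside). The handle is an upright block at the rear end, 70 mm long (x), 24 mm wide (y), 50 mm high; this point is at the middle of its length and width, 30 mm above the stick's underside. +x points along the stick to the nose, y is across it, z up.
- stick_nose (a point): Centre of the flat front face of the stick's nose, 160 mm ahead (+x) of stick_handle and 9 mm above the underside. The nose is a lath 125 mm long, 22 mm wide and 18 mm high, ahead of the handle.
- stick: The push stick; origin on its underside at half its length, 62.5 mm ahead of stick_handle, axes as for stick_handle.
- tray: Shallow open aluminium tray for the stick, fixed on the bench: 260 mm (its x) by 110 mm (its y) outside, walls 4 mm thick and 12 mm high, floor 4 mm above the bench. Origin at the centre of its underside. The stick starts in it along its x axis; either way round will do at the end.
Mind the look-alikes: they are no part of the job. Leave any green or red look-alike of the stick alone.

How it is judged:
On the way, in this order (a step that is already met when the one before it is completed fails the run):
1. the push stick bears on the bar and drives its leading half into the guard (contact force between stick and bar above 0.5 N and y of bar_center in the frame of saw_mouth above 0 m), for 0.1 s.
2. the bar, pushed by the stick, bears on the stop's button with more than 3 N (contact force between bar and stop above 3 N and contact force between stick and bar above 0.5 N), for 0.2 s.
At the end, for the whole second after the job is handed in: The bar lies flat at rest, its centre over 70 mm past the guard's entry face, still touching the stop's button (over 0.4 N); the stick lies flat (within 0.05 rad) and at rest on the tray's floor, handle point and nose within 130 mm lengthwise and 45 mm crosswise of the tray's centre (contact force between bar and stop above 0.4 N and angle between each of bar, stick's own z axis and vertical below 0.05 rad and y of bar_center in the frame of saw_mouth above 0.07 m and x of stick_handle in the frame of tray between -0.13 and 0.13 m and y of stick_handle in the frame of tray between -0.045 and 0.045 m and x of stick_nose in the frame of tray between -0.13 and 0.13 m and y of stick_nose in the frame of tray between -0.045 and 0.045 m and z of stick_handle in the frame of tray below 0.045 m and linear speed of stick below 0.01 m/s and linear speed of bar below 0.005 m/s).
It fails at once if the stop is rammed: more than 18 N between bar and stop (contact force between bar and stop above 18 N).
It fails at once if the gripper or arm touches the bar (contact force between any of the fingers, the arm and bar above 0.5 N).
It also fails if it takes over 72 s, if anything falls off the work surface, if the arm or the gripper's body presses on something with over 40 N, if the wrist force passes 120 N, or if a joint passes its speed limit or range.

## Working session

There is one attempt and no reset: what is moved stays moved. The work goes in short steps, Python scripts to look and compute and a tool call to move; the robot and the scene stay as the last step left them, time stands still between calls to the robot, and variables do not carry over. Pictures are saved under pics/ and viewed, and the job is handed in when it is done.

Besides the shell and the picture viewer there is one more tool, called as a command line: name --pt "numbers of a row" for each row, then --argument value for the rest. step_arm: Moves the arm, as the interface text tells. Its arguments: {"type":"object","properties":{"deltas":{"type":"array"},"newtons":{"type":"number"}},"required":["deltas"]}

```bash
mkdir -p pics; python3 - <<'E'
from bench import ctrl, optics
import cv2, json
print(ctrl.get_state())
for n in ("scene","top"):
    cv2.imwrite(f"pics/{n}0.png", optics.get_image(n)[:,:,::-1])
    c=optics.get_calibration(n); print(n,c)
E
```

```text
{'time': 0.0, 'joint_positions': array([-1.19591737,  0.32182368, -0.07009031,  1.45166797,  0.02260834,
        1.37075667, -0.05693326]), 'qd': array([-9.05326645e-04,  3.16934497e-04,  1.92364033e-04,  5.86727206e-04,
        8.61843994e-06,  5.48560251e-04, -1.19357118e-03]), 'joint_torque': array([ 6.39488599e-05, -4.91297007e+01, -4.04020138e-01, -3.12524164e+01,
       -6.38593454e-02,  4.38009342e-02,  1.76032217e-04]), 'position': array([0.2293082 , 0.6076351 , 0.22146462]), 'tool_rot': array([-5.63593159e-01, -3.09038636e+00,  2.91169445e-03]), 'ft_force': array([-0.06775586, -0.14329952,  0.10397181]), 'torque': array([ 0.01326895,  0.00280167, -0.01907031]), 'grip_width': 0.9987339178244204}
scene {'K': array([[361.01500269,   0.        , 317.80494932],
       [  0.        , 361.01500269, 196.54412562],
       [  0.        ,   0.        ,   1.        ]]), 'k1': -0.05656145934517969, 'R': array([[ 0.81691872,  0.57660534, -0.01304218],
       [ 0.36195693, -0.53015402, -0.76676195],
       [-0.4490334 ,  0.62166148, -0.64179904]]), 't': array([-0.34225752, -0.10376304,  1.19724037])}
top {'K': array([[361.10885212,   0.        , 314.13612131],
       [  0.        , 361.10885212, 204.1077237 ],
       [  0.        ,   0.        ,   1.        ]]), 'k1': 0.0139816313349275, 'R': array([[-2.52738974e-04, -9.99481695e-01, -3.21912553e-02],
       [-9.88315667e-01,  5.15627144e-03, -1.52333700e-01],
       [ 1.52420732e-01,  3.17766213e-02, -9.87804721e-01]]), 't': array([0.01832267, 0.42311908, 0.93090192])}
```

View pics/scene0.png

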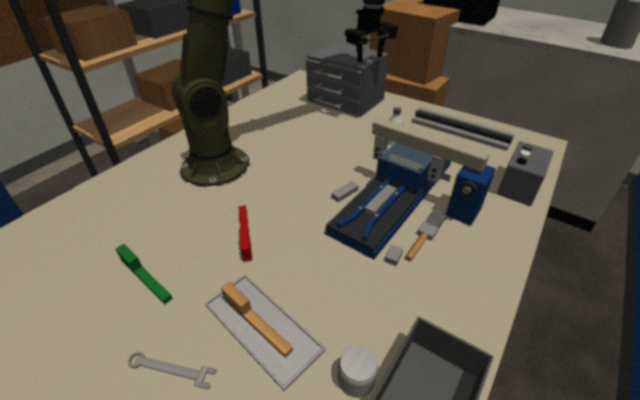

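View pics/top0.png

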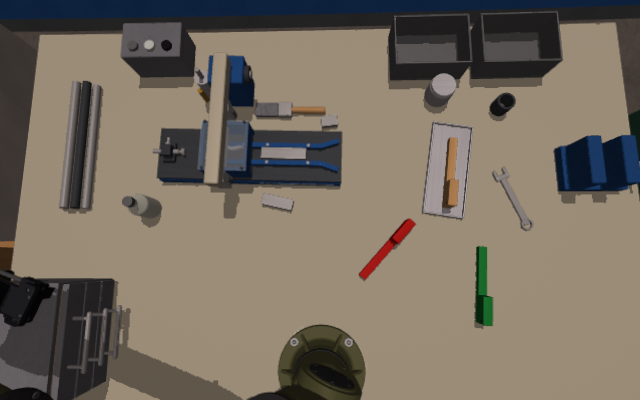

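Candidates for the stick: wooden stick in the tray, top (452,172). Not it: red look-alike (388,248), green look-alike (484,285), brush with wooden handle (300,110). For the bar: in the channel (284,153). Not it: loose grey blocks (277,201) and (330,120). I'm checking crops.

```bash
cat > h.py <<'E'
from bench import ctrl, optics
import cv2, numpy as np
def ray(n,uv):
    c=optics.get_calibration(n); uv=np.atleast_2d(np.array(uv,float))
    s=cv2.undistortPoints(uv.reshape(-1,1,2),c["K"],np.array([c["k1"],0,0,0.])).reshape(-1,2)
    d=np.c_[s,np.ones(len(s))]@c["R"]; o=-c["R"].T@c["t"]
    return o,d
def plane(n,uv,z):
    o,d=ray(n,uv); return o+d*((z-o[2])/d[:,2])[:,None]
def proj(n,X):
    c=optics.get_calibration(n); X=np.atleast_2d(np.array(X,float))
    p,_=cv2.projectPoints(X,cv2.Rodrigues(c["R"])[0],c["t"],c["K"],np.array([c["k1"],0,0,0.])); return p.reshape(-1,2)
E
python3 - <<'E'
import cv2
im=cv2.imread("pics/top0.png")
cv2.imwrite("pics/c_saw.png",cv2.resize(im[110:200,145:355],None,fx=3.8,fy=3.8,interpolation=cv2.INTER_CUBIC))
cv2.imwrite("pics/c_tray.png",cv2.resize(im[115:225,415:480],None,fx=5,fy=5,interpolation=cv2.INTER_CUBIC))
im=cv2.imread("pics/scene0.png")
cv2.imwrite("pics/c_saw2.png",cv2.resize(im[90:260,320:520],None,fx=3.5,fy=3.5,interpolation=cv2.INTER_CUBIC))
E
```

```text
(no output)
```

View pics/c_saw.png

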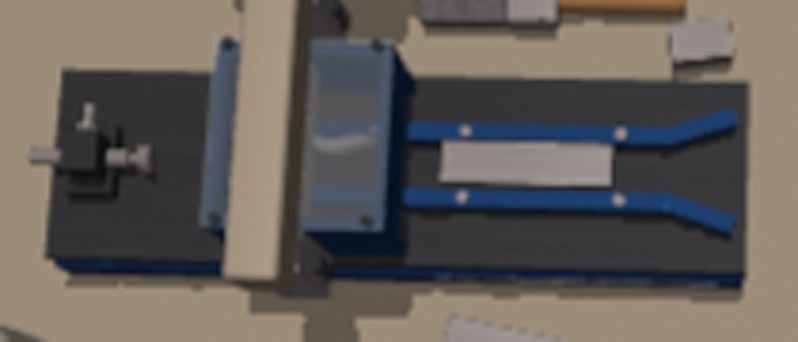

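View pics/c_tray.png

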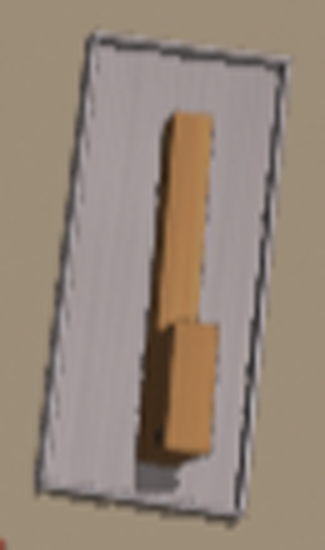

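View pics/c_saw2.png

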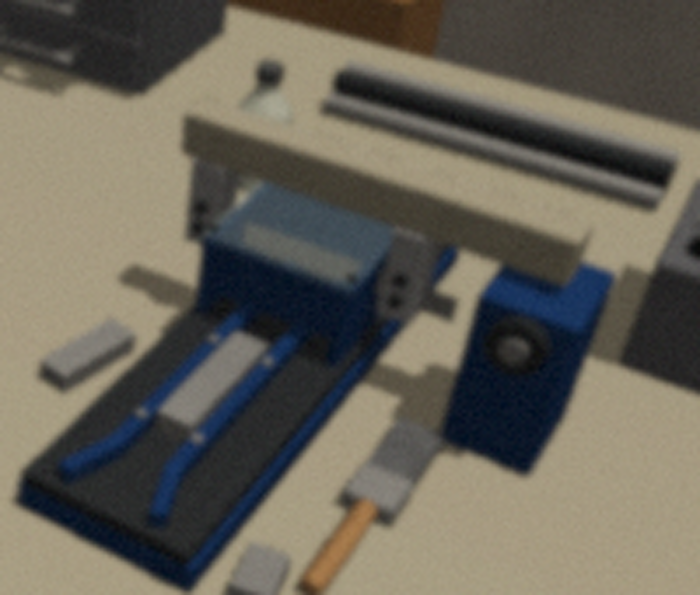

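Top crop: the bar is between the rails, crop corners (441,140)-(611,187), and the guard and stop are to the left. The button's face is at about crop (153,160). The wooden stick lies in the tray with its nose up-image and its handle at the lower end. Now measuring.

```bash
python3 - <<'E'
from h import *
def T(c,s,o): return np.array(c,float)/s+np.array(o)-0.5+0.5/s
S=lambda c:T(c,3.8,(145,110)); Tr=lambda c:T(c,5,(415,115))
np.set_printoptions(precision=4,suppress=True)
bed=plane("top",S([(748,82),(743,273),(47,256),(63,70)]),.04); print("bed",bed)
f=(bed[2]+bed[3]-bed[0]-bed[1]); print("len",np.linalg.norm(f)/2,"wid",np.linalg.norm(bed[0]-bed[1]),np.linalg.norm(bed[2]-bed[3]),"yaw of +y vs world y deg",np.degrees(np.arctan2(-f[0],f[1])))
print("center",bed.mean(0))
bar=plane("top",S([(613,145),(611,187),(438,182),(441,140)]),.06); print("bar",bar,bar.mean(0))
g=(bar[2]+bar[3]-bar[0]-bar[1]);print("yaw",np.degrees(np.arctan2(-g[0],g[1])),np.linalg.norm(g)/2)
print("button",plane("top",S([(153,160)]),.052))
# rails: at z .054, bolts? rail outer edge
print("rail bolts",plane("top",S([(465,131),(621,133),(619,200),(461,197)]),.054))
# guard roof corners z=.12
print("roof",plane("top",S([(390,45),(385,232),(228,40)]),.12))
tray=plane("top",Tr([(90,35),(289,60),(241,520),(38,492)]),.012);print("tray",tray,tray.mean(0))
h=plane("top",Tr([(174,322),(219,325),(212,452),(165,449)]),.054);print("handle",h,h.mean(0))
n=plane("top",Tr([(174,113),(212,114)]),.022);print("nose",n,n.mean(0))
# red mask orange
im=optics.get_image("scene");cv2.imwrite("pics/c_tray2.png",cv2.resize(im[260:390,195:335][:,:,::-1],None,fx=5,fy=4.5,interpolation=cv2.INTER_CUBIC))
E
```

```text
bed [[ 0.6226 -0.0576  0.04  ]
 [ 0.4828 -0.0525  0.04  ]
 [ 0.4986  0.4431  0.04  ]
 [ 0.6372  0.4403  0.04  ]]
len 0.49701367445679906 wid 0.139933158532378 0.13864452284640869 yaw of +y vs world y deg -1.7566307146407827
center [0.5603 0.1933 0.04  ]
bar [[0.5705 0.038  0.06  ]
 [0.5402 0.0393 0.06  ]
 [0.5449 0.1604 0.06  ]
 [0.5753 0.159  0.06  ]] [0.5577 0.0992 0.06  ]
yaw -2.2635898171811384 0.12112483553806822
button [[0.5651 0.3657 0.052 ]]
rail bolts [[0.5837 0.1432 0.054 ]
 [0.5811 0.0327 0.054 ]
 [0.5325 0.034  0.054 ]
 [0.5356 0.1451 0.054 ]]
roof [[0.6217 0.1833 0.12  ]
 [0.4942 0.183  0.12  ]
 [0.6264 0.292  0.12  ]]
tray [[ 0.6575 -0.3128  0.012 ]
 [ 0.6413 -0.4208  0.012 ]
 [ 0.3852 -0.379   0.012 ]
 [ 0.4007 -0.2727  0.012 ]] [ 0.5211 -0.3463  0.012 ]
handle [[ 0.4841 -0.3354  0.054 ]
 [ 0.4823 -0.3583  0.054 ]
 [ 0.4156 -0.3507  0.054 ]
 [ 0.4173 -0.327   0.054 ]] [ 0.4498 -0.3429  0.054 ]
nose [[ 0.6082 -0.3529  0.022 ]
 [ 0.6073 -0.3733  0.022 ]] [ 0.6077 -0.3631  0.022 ]
```

View pics/c_tray2.png

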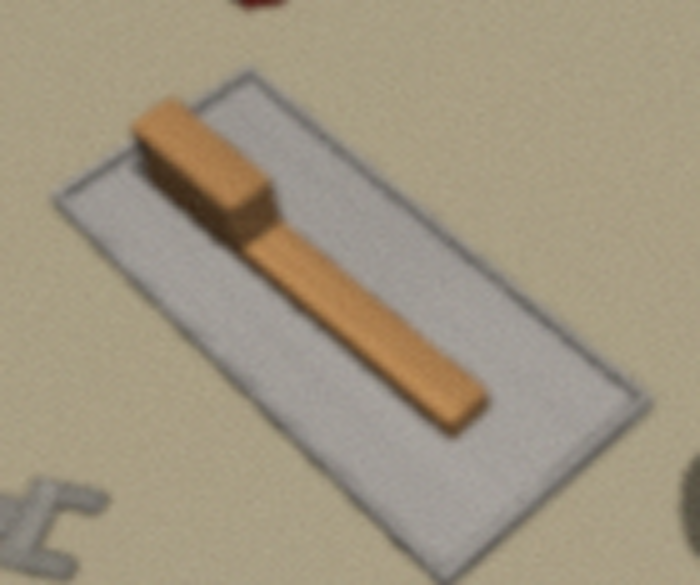

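```bash
cat >> h.py <<'E'
from scipy.spatial.transform import Rotation as Ro
def down(az):  # tool z down, tool y at azimuth az (deg)
    a=np.radians(az); y=np.array([np.cos(a),np.sin(a),0]); z=np.array([0,0,-1.]); return np.c_[np.cross(y,z),y,z]
def delta(P,az,P0=None,R0=None):
    s=ctrl.get_state(); P0=s["position"] if P0 is None else P0
    R0=Ro.from_rotvec(s["tool_rot"]).as_matrix() if R0 is None else R0
    r=Ro.from_matrix(R0.T@down(az)).as_rotvec(degrees=True)
    return np.round(r,2),np.round(R0.T@(np.array(P)-P0)*1000,1)
E
python3 - <<'E'
from h import *
R=Ro.from_rotvec(ctrl.get_state()["tool_rot"]).as_matrix();print(R.round(4))
for k in range(1,9):
    P0=ctrl.get_state()["position"]; f=k/8
    print(delta(P0+(np.array([.45,.21,.30])-P0)*f, np.degrees(np.arctan2(R[1,1],R[0,1]))-80*f))
E
```

```text
[[-9.356e-01  3.530e-01 -4.000e-04]
 [ 3.530e-01  9.356e-01 -1.400e-03]
 [-1.000e-04 -1.400e-03 -1.000e+00]]
(array([-0.08,  0.01, 10.  ]), array([-43.4, -36.8,  -9.7]))
(array([-0.08,  0.02, 20.  ]), array([-86.7, -73.6, -19.5]))
(array([-0.08,  0.03, 30.  ]), array([-130.1, -110.4,  -29.2]))
(array([-8.e-02,  3.e-02,  4.e+01]), array([-173.4, -147.2,  -38.9]))
(array([-7.e-02,  4.e-02,  5.e+01]), array([-216.8, -184. ,  -48.6]))
(array([-7.e-02,  5.e-02,  6.e+01]), array([-260.1, -220.8,  -58.4]))
(array([-7.e-02,  5.e-02,  7.e+01]), array([-303.5, -257.6,  -68.1]))
(array([-7.e-02,  6.e-02,  8.e+01]), array([-346.9, -294.4,  -77.8]))
```

step_arm --pt "0 0 10 -43 -37 -15 87" --pt "0 0 20 -86 -74 -30 87" --pt "0 0 30 -129 -110 -45 87" --pt "0 0 40 -172 -147 -60 87" --pt "0 0 50 -215 -184 -70 87" --pt "0 0 60 -258 -221 -75 87" --pt "0 0 70 -301 -258 -78 87" --pt "0 0 80 -345 -294 -78 87" --newtons 50

```text
time: 1.15
position: [0.4491, 0.2096, 0.3009]
tool_rot: [-2.424, -1.998, -0.002]
ft_force: [0.7, 1.0, 0.2]
grip_width: 0.998
```

```bash
python3 - <<'E'
from h import *
s=ctrl.get_state();print(s["position"],s["time"],s["joint_positions"])
P0=s["position"];R=Ro.from_rotvec(s["tool_rot"]).as_matrix();print(R.round(4))
print(delta([.45,-.25,.20],-87.3)); print(delta([.4498,-.343,.12],-97.3))
E
```

```text
[0.44909219 0.20961177 0.30085621] 1.15 [-0.81743777 -0.04851306  0.31653345  1.7087268   0.01476654  1.47805506
 -0.69436048]
[[ 1.906e-01  9.817e-01  6.000e-04]
 [ 9.817e-01 -1.906e-01  8.000e-04]
 [ 9.000e-04  5.000e-04 -1.000e+00]]
(array([-1.000e-02, -6.000e-02,  7.631e+01]), array([-451.1,   88.4,  100.5]))
(array([-2.000e-02, -6.000e-02,  8.631e+01]), array([-542.5,  105.9,  180.4]))
```

step_arm --pt "0 0 10 -56 11 0 87" --pt "0 0 20 -112 22 0 87" --pt "0 0 30 -168 33 5 87" --pt "0 0 40 -225 44 15 87" --pt "0 0 50 -281 55 28 87" --pt "0 0 60 -338 66 40 87" --pt "0 0 70 -394 77 52 87" --pt "0 0 80 -451 88 65 87"

```text
time: 2.15
position: [0.4513, -0.2497, 0.2353]
tool_rot: [-3.141, 0.026, -0.002]
ft_force: [0.7, 1.3, -1.0]
grip_width: 0.999
```

```bash
python3 - <<'E'
from h import *
s=ctrl.get_state();print(s["position"],s["time"],s["joint_positions"])
print(delta([.4498,-.343,.10],-97.3)); print(delta([.4498,-.343,.021],-97.3))
E
```

```text
[ 0.45128284 -0.24971689  0.23533992] 2.15 [-0.34063891  0.010448    0.81003872  1.78629879 -0.00898617  1.34718119
 -1.11628376]
(array([-0.04, -0.08,  6.33]), array([-1.000e-01,  9.340e+01,  1.353e+02]))
(array([-0.04, -0.08,  6.33]), array([-2.000e-01,  9.340e+01,  2.143e+02]))
```

step_arm --pt "0 0 3 0 40 35 87" --pt "0 0 6.3 0 80 80 87" --pt "0 0 6.3 0 93.4 130 87" --pt "0 0 6.3 0 93.4 160 87" --pt "0 0 6.3 0 93.4 160 87" --pt "0 0 6.3 0 93.4 160 87" --pt "0 0 6.3 0 93.4 160 87" --pt "0 0 6.3 0 93.4 160 87"

```text
time: 3.15
position: [0.4513, -0.3417, 0.0768]
tool_rot: [3.136, -0.19, 0.004]
ft_force: [0.3, -0.3, -0.2]
grip_width: 1.001
```

```bash
python3 - <<'E'
from h import *
s=ctrl.get_state();print(s["position"],s["time"],s["joint_positions"])
print(delta([.4498,-.343,.021],-97.3))
im=optics.get_image("scene");cv2.imwrite("pics/s1.png",cv2.resize(im[200:400,140:380][:,:,::-1],None,fx=3,fy=3,interpolation=cv2.INTER_CUBIC))
E
```

```text
[ 0.45129307 -0.34171291  0.07683485] 3.15 [-0.12582894  0.34807277  0.85940638  1.85858463 -0.30071911  1.06785845
 -0.84116979]
(array([ 0.01, -0.14,  0.36]), array([-1.5,  1.5, 55.8]))
```

View pics/s1.png

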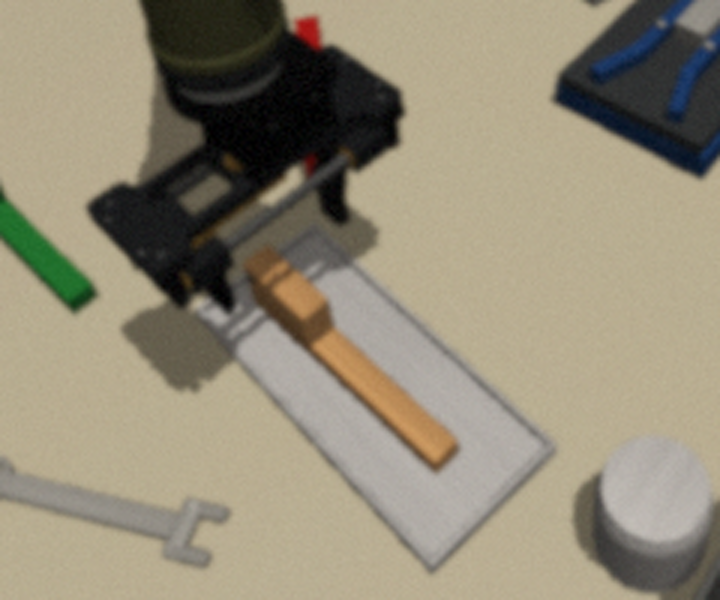

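The picture shows the open gripper straddling the handle at crop (285,290), with the tray clear. Descending and gripping.

step_arm --pt "0 -0.1 0.4 -1.5 1.5 20 87" --pt "0 -0.1 0.4 -1.5 1.5 42 87" --pt "0 -0.1 0.4 -1.5 1.5 56 87" --pt "0 -0.1 0.4 -1.5 1.5 56 87" --pt "0 -0.1 0.4 -1.5 1.5 56 10" --pt "0 -0.1 0.4 -1.5 1.5 56 10" --pt "0 -0.1 0.4 -1.5 1.5 56 10" --pt "0 -0.1 0.4 -1.5 1.5 56 10" --newtons 55

```text
time: 4.2
position: [0.4489, -0.3429, 0.0199]
tool_rot: [-3.135, 0.202, 0.002]
ft_force: [0.3, 0.5, -0.3]
grip_width: 0.628
```

```bash
python3 - <<'E'
from h import *
s=ctrl.get_state();print(s["position"],s["time"],s["grip_width"]*87,s["ft_force"])
print(delta([.4498,-.343,.021],-97.3))
E
```

```text
[ 0.44891485 -0.34293249  0.01985183] 4.2 54.649336542498204 [ 0.25896472  0.50268318 -0.29432225]
(array([-0.  ,  0.06, -0.07]), array([ 0.9, -0. , -1.1]))
```

step_arm --pt "0 0 0 0 0 -1 10" --pt "0 0 0 0 0 -1 10" --pt "0 0 0 0 0 -1 10" --pt "0 0 0 0 0 -1 10" --pt "0 0 0 0 0 -1 10" --pt "0 0 0 0 0 -1 10" --pt "0 0 0 0 0 -10 10" --pt "0 0 0 0 0 -25 10"

```text
time: 5.2
position: [0.4483, -0.3426, 0.0449]
tool_rot: [-3.135, 0.202, 0.004]
ft_force: [0.7, 0.7, -0.4]
grip_width: 0.269
```

```bash
python3 - <<'E'
from h import *
s=ctrl.get_state();print(s["position"],s["time"],s["grip_width"]*87,s["ft_force"],s["joint_positions"])
im=optics.get_image("scene");cv2.imwrite("pics/s2.png",cv2.resize(im[200:400,140:380][:,:,::-1],None,fx=3,fy=3,interpolation=cv2.INTER_CUBIC))
print(delta([.5,-.28,.15],-97.3+47)); print(delta([.548,-.25,.15],-1.7))
E
```

```text
[ 0.44831169 -0.34264385  0.04491463] 5.2 23.43352464390452 [ 0.74038784  0.68332625 -0.43588017] [-0.10005071  0.39413046  0.83881186  1.88305878 -0.34102394  1.01702757
 -0.81531951]
(array([ 7.000e-02, -4.000e-02, -4.709e+01]), array([  41.7,  -69.7, -102.7]))
(array([ 9.000e-02, -0.000e+00, -9.569e+01]), array([  85.5, -105.6, -102.7]))
```

View pics/s2.png

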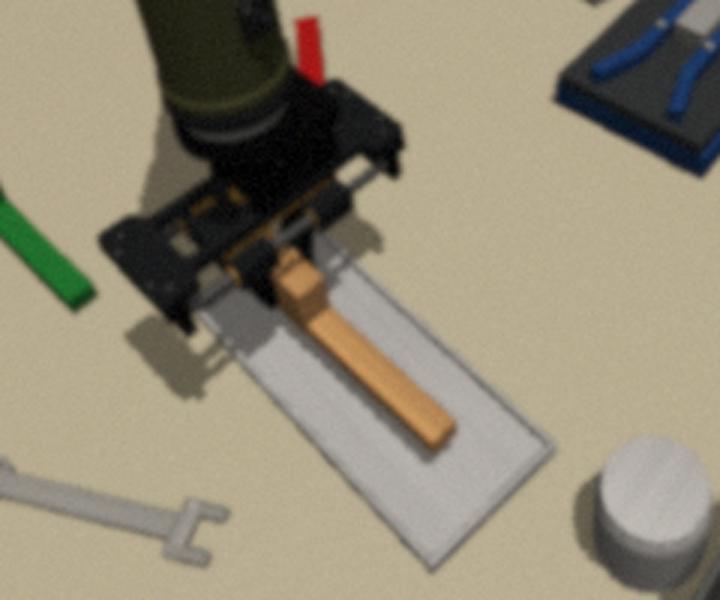

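step_arm --pt "0 0 0 0 0 -35 10" --pt "0 0 -10 10 -12 -70 10" --pt "0 0 -20 20 -25 -100 10" --pt "0 0 -30 30 -40 -103 10" --pt "0 0 -40 42 -55 -103 10" --pt "0 0 -50 54 -70 -103 10" --pt "0 0 -60 66 -85 -103 10" --pt "0 0 -70 80 -100 -103 10"

```text
time: 6.25
position: [0.5416, -0.2538, 0.1482]
tool_rot: [-2.679, -1.64, 0.001]
ft_force: [1.1, -0.4, -0.8]
grip_width: 0.273
```

```bash
python3 - <<'E'
from h import *
print(delta([.548,-.22,.15],-1.7))
E
```

```text
(array([-4.000e-02,  1.000e-02, -2.536e+01]), array([33. , -9.7, -1.8]))
```

step_arm --pt "0 0 -9 11 -3 0 10" --pt "0 0 -18 22 -6 0 10" --pt "0 0 -25.4 33 -9.7 10 10" --pt "0 0 -25.4 33 -9.7 25 10" --pt "0 0 -25.4 33 -9.7 40 10" --pt "0 0 -25.4 33 -9.7 48 10" --pt "0 0 -25.4 33 -9.7 48 10" --pt "0 0 -25.4 33 -9.7 48 10"

```text
time: 7.25
position: [0.5478, -0.2207, 0.0998]
tool_rot: [-2.26, -2.182, 0.001]
ft_force: [0.6, 0.4, -1.0]
grip_width: 0.272
```

```bash
python3 - <<'E'
from h import *
s=ctrl.get_state();print(s["position"],Ro.from_rotvec(s["tool_rot"]).as_matrix().round(4).tolist(),s["joint_positions"])
im=optics.get_image("scene");cv2.imwrite("pics/s3.png",cv2.resize(im[130:300,250:450][:,:,::-1],None,fx=3.5,fy=3.5,interpolation=cv2.INTER_CUBIC))
im=optics.get_image("top");cv2.imwrite("pics/t3.png",cv2.resize(im[110:210,250:430][:,:,::-1],None,fx=4.4,fy=4.4,interpolation=cv2.INTER_CUBIC))
E
```

```text
[ 0.54783121 -0.2206733   0.09977015] [[0.0351, 0.9994, -0.0011], [0.9994, -0.0351, -0.0001], [-0.0001, -0.0011, -1.0]] [-0.12401648  0.31340808  0.54715969  1.7672164  -0.17930884  1.1117647
  0.44637354]
```

View pics/s3.png

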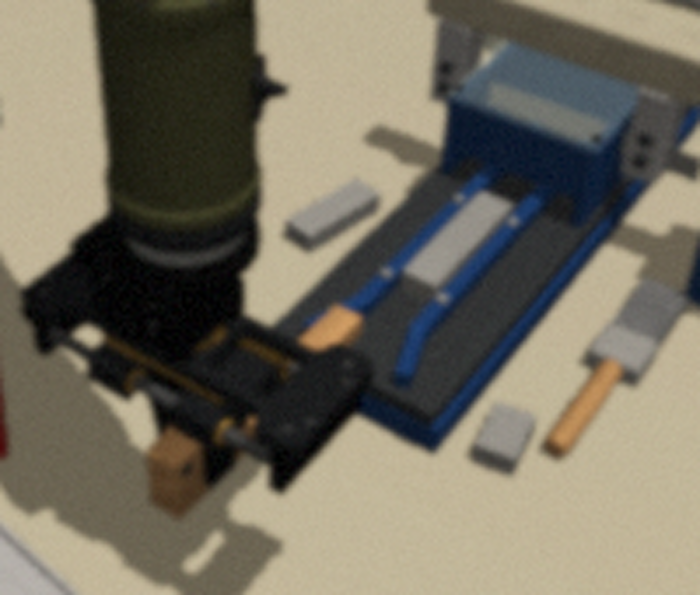

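View pics/t3.png

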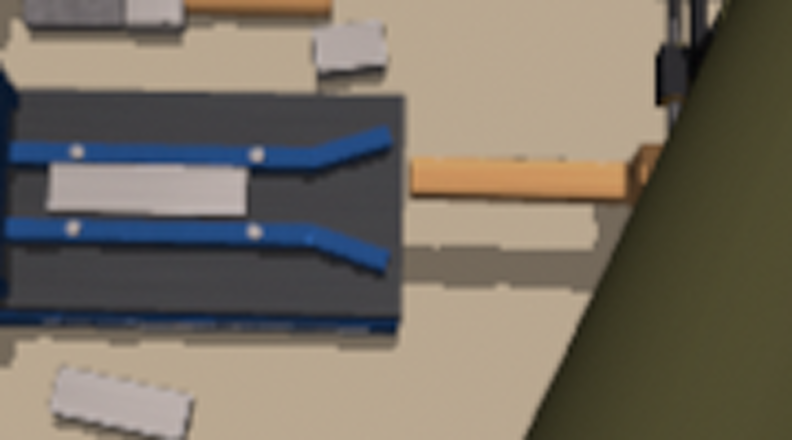

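```bash
python3 - <<'E'
from h import *
np.set_printoptions(precision=4,suppress=True)
S=lambda c:np.array(c,float)/4.4+np.array((250,110))-.5+.5/4.4
n=plane("top",S([(410,157),(410,196),(628,162),(626,202)]),.101);print(n,(n[0]+n[1])/2,(n[2]+n[3])/2)
im=optics.get_image("top")[:,:,::-1]
hsv=cv2.cvtColor(im,cv2.COLOR_BGR2HSV)
blue=((hsv[:,:,0]>95)&(hsv[:,:,0]<125)&(hsv[:,:,1]>130)&(hsv[:,:,2]>60)).astype(np.uint8)
for u in range(262,318,8):
    v=np.where(blue[125:175,u])[0]+125
    b=[g for g in np.split(v,np.where(np.diff(v)>2)[0]+1)]
    e=[(g[0]-.5,g[-1]+.5) for g in b]
    P=[plane("top",[(u,x) for x in q],.054)[:,:2] for q in e]
    print(u,e,[p.round(4).tolist() for p in P])
E
```

```text
[[ 0.563  -0.0577  0.101 ]
 [ 0.5398 -0.0574  0.101 ]
 [ 0.5586 -0.1821  0.101 ]
 [ 0.535  -0.1803  0.101 ]] [ 0.5514 -0.0576  0.101 ] [ 0.5468 -0.1812  0.101 ]
262 [(np.float64(142.5), np.float64(145.5)), (np.float64(159.5), np.float64(164.5))] [[[0.5883, 0.1568], [0.58, 0.1566]], [[0.5412, 0.1558], [0.5274, 0.1555]]]
270 [(np.float64(142.5), np.float64(146.5)), (np.float64(159.5), np.float64(164.5))] [[[0.5881, 0.1352], [0.577, 0.135]], [[0.541, 0.1343], [0.5272, 0.1341]]]
278 [(np.float64(142.5), np.float64(146.5)), (np.float64(159.5), np.float64(164.5))] [[[0.5879, 0.1136], [0.5767, 0.1134]], [[0.5408, 0.1129], [0.5271, 0.1127]]]
286 [(np.float64(142.5), np.float64(146.5)), (np.float64(159.5), np.float64(164.5))] [[[0.5877, 0.092], [0.5765, 0.0919]], [[0.5406, 0.0915], [0.5269, 0.0913]]]
294 [(np.float64(142.5), np.float64(146.5)), (np.float64(159.5), np.float64(164.5))] [[[0.5874, 0.0705], [0.5763, 0.0704]], [[0.5404, 0.0701], [0.5267, 0.07]]]
302 [(np.float64(142.5), np.float64(146.5)), (np.float64(160.5), np.float64(165.5))] [[[0.5872, 0.049], [0.5761, 0.0489]], [[0.5375, 0.0488], [0.5238, 0.0487]]]
310 [(np.float64(142.5), np.float64(147.5)), (np.float64(160.5), np.float64(165.5))] [[[0.587, 0.0275], [0.5731, 0.0275]], [[0.5373, 0.0275], [0.5236, 0.0274]]]
```

step_arm --pt "0 0 0 25 -1.5 0 10" --pt "0 0 0 50 -1.8 0 10" --pt "0 0 0 75 -2 5 10" --pt "0 0 0 78 -2 15 10" --pt "0 0 0 78 -2 27 10" --pt "0 0 0 78 -2 37 10" --pt "0 0 0 78 -2 40 10" --pt "0 0 0 78 -2 41 10"

```text
time: 8.4
position: [0.548, -0.1429, 0.0582]
tool_rot: [-2.259, -2.181, 0.002]
ft_force: [-0.2, 0.1, -0.4]
grip_width: 0.274
```

```bash
python3 - <<'E'
from h import *
s=ctrl.get_state();print(s["position"],Ro.from_rotvec(s["tool_rot"]).as_matrix().round(4).tolist(),s["joint_positions"],s["ft_force"])
im=optics.get_image("scene");cv2.imwrite("pics/s4.png",cv2.resize(im[110:270,300:470][:,:,::-1],None,fx=3.6,fy=3.6,interpolation=cv2.INTER_CUBIC))
im=optics.get_image("top");cv2.imwrite("pics/t4.png",cv2.resize(im[120:190,250:380][:,:,::-1],None,fx=6,fy=6,interpolation=cv2.INTER_CUBIC))
E
```

```text
[ 0.54803507 -0.14287426  0.05815097] [[0.0354, 0.9994, -0.002], [0.9994, -0.0354, -0.0], [-0.0001, -0.002, -1.0]] [-0.22693774  0.30769875  0.50406993  1.86037937 -0.17205201  1.01847777
  0.31287661] [-0.22446023  0.14086075 -0.4369527 ]
```

View pics/s4.png

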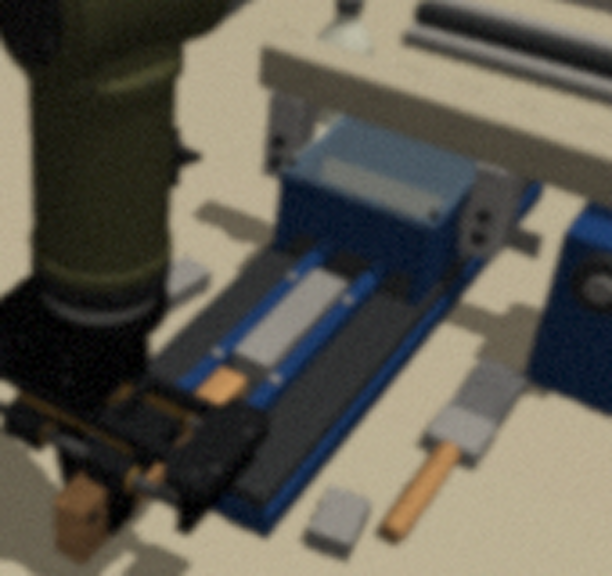

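View pics/t4.png

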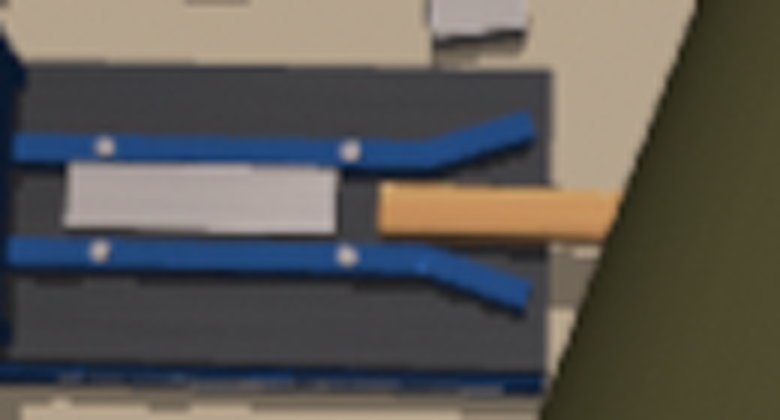

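Nose is in the channel at crop (378,210), 7 px (about 19 mm) behind the bar's end at 336. Now pushing gently.

step_arm --pt "0 0 0 5 0 0 10" --pt "0 0 0 10 0 0 10" --pt "0 0 0 14 0 0 10" --pt "0 0 0 18 0 0 10" --pt "0 0 0 23 0 0 10" --pt "0 0 0 30 -0.1 0 10" --pt "0 0 0 38 -0.2 0 10" --pt "0 0 0 46 -0.2 0 10"

```text
time: 9.5
position: [0.5496, -0.0957, 0.0585]
tool_rot: [-2.258, -2.182, 0.002]
ft_force: [-0.0, -3.8, -0.6]
grip_width: 0.27
```

step_arm --pt "0 0 0 8 0 0 10" --pt "0 0 0 16 -0.1 0 10" --pt "0 0 0 24 -0.1 0 10" --pt "0 0 0 32 -0.2 0 10" --pt "0 0 0 40 -0.2 0 10" --pt "0 0 0 48 -0.3 0 10" --pt "0 0 0 56 -0.3 0 10" --pt "0 0 0 64 -0.3 0 10"

```text
time: 10.5
position: [0.551, -0.0329, 0.0584]
tool_rot: [-2.259, -2.182, 0.004]
ft_force: [-1.8, -6.7, -1.0]
grip_width: 0.275
```

```bash
python3 - <<'E'
from h import *
s=ctrl.get_state();print(s["position"],Ro.from_rotvec(s["tool_rot"]).as_matrix().round(4).tolist(),s["ft_force"],s["torque"],s["grip_width"])
im=optics.get_image("scene");cv2.imwrite("pics/s5.png",cv2.resize(im[90:250,320:490][:,:,::-1],None,fx=3.6,fy=3.6,interpolation=cv2.INTER_CUBIC))
im=optics.get_image("top");cv2.imwrite("pics/t5.png",cv2.resize(im[120:190,150:350][:,:,::-1],None,fx=4,fy=4,interpolation=cv2.INTER_CUBIC))
E
```

```text
[ 0.55097974 -0.03290284  0.05837863] [[0.0347, 0.9994, -0.0026], [0.9994, -0.0347, -0.001], [-0.0011, -0.0026, -1.0]] [-1.83167436 -6.67862069 -1.01915187] [-1.39490334  0.34252976  0.19288705] 0.27488089057397647
```

View pics/s5.png

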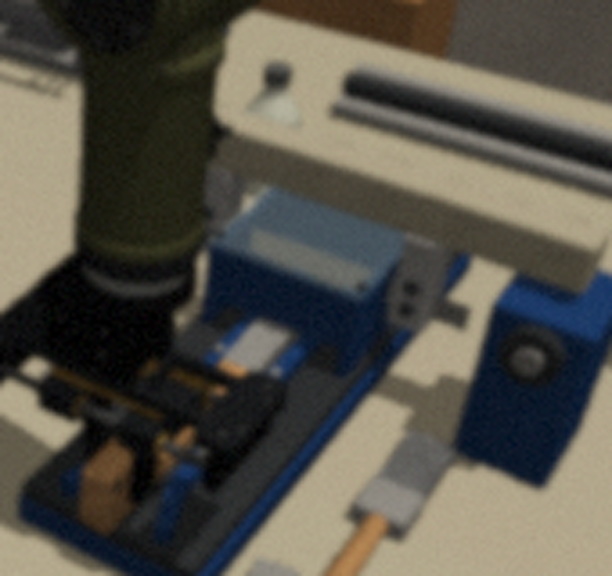

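View pics/t5.png

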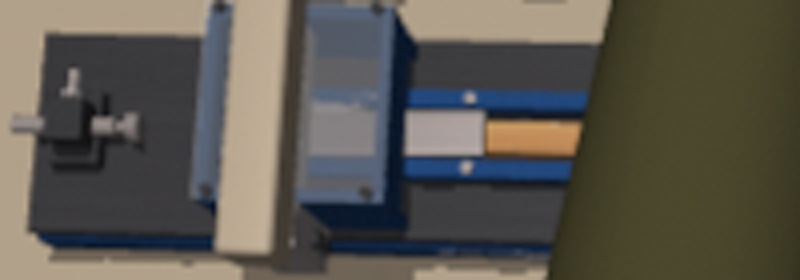

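step_arm --pt "0 0 0 8 0 0 10" --pt "0 0 0 16 -0.1 0 10" --pt "0 0 0 24 -0.1 0 10" --pt "0 0 0 32 -0.2 0 10" --pt "0 0 0 40 -0.2 0 10" --pt "0 0 0 48 -0.3 0 10" --pt "0 0 0 56 -0.3 0 10" --pt "0 0 0 64 -0.3 0 10"

```text
time: 11.6
position: [0.5521, 0.0312, 0.0581]
tool_rot: [-2.257, -2.181, 0.006]
ft_force: [-2.1, -5.8, 0.6]
grip_width: 0.27
```

step_arm --pt "0 0 0 5 0 0 10" --pt "0 0 0 10 0 0 10" --pt "0 0 0 15 -0.1 0 10" --pt "0 0 0 20 -0.1 0 10" --pt "0 0 0 24 -0.1 0 10" --pt "0 0 0 28 -0.1 0 10" --pt "0 0 0 31 -0.1 0 10" --pt "0 0 0 34 -0.2 0 10"

```text
time: 12.6
position: [0.5528, 0.0651, 0.0579]
tool_rot: [-2.257, -2.181, 0.007]
ft_force: [-2.2, -5.0, 1.0]
grip_width: 0.267
```

```bash
python3 - <<'E'
from h import *
s=ctrl.get_state();print(s["position"],s["ft_force"],s["torque"],s["grip_width"])
im=optics.get_image("scene");cv2.imwrite("pics/s6.png",cv2.resize(im[90:250,320:490][:,:,::-1],None,fx=3.6,fy=3.6,interpolation=cv2.INTER_CUBIC))
im=optics.get_image("top");cv2.imwrite("pics/t6.png",cv2.resize(im[130:175,150:270][:,:,::-1],None,fx=6.6,fy=6.6,interpolation=cv2.INTER_CUBIC))
E
```

```text
[0.55283342 0.06512366 0.05792884] [-2.23135713 -4.99742432  0.97525397] [-1.22308985  0.56675988  0.4008269 ] 0.2673657341727913
```

View pics/s6.png

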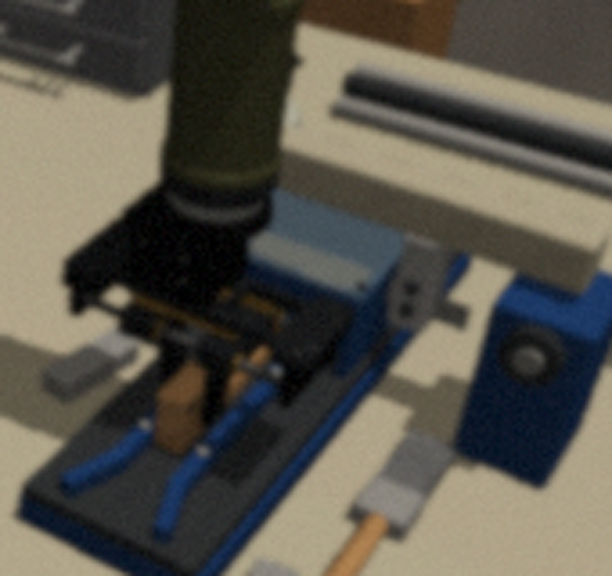

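View pics/t6.png

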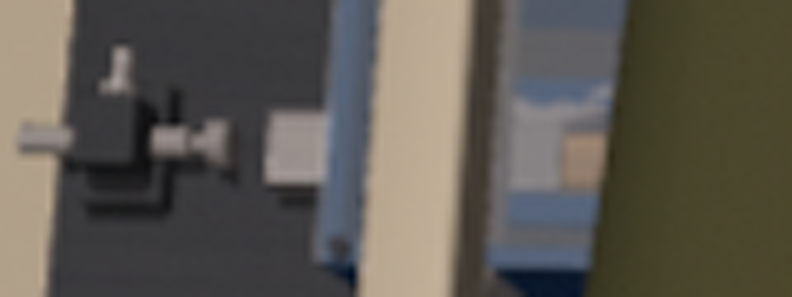

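```bash
python3 - <<'E'
from h import *
S=lambda c:np.array(c,float)/6.6+np.array((150,130))-.5+.5/6.6
print(plane("top",S([(265,140)]),.06),[plane("top",S([(234,142)]),z)[0,1] for z in (.042,.052,.062)])
E
```

```text
[[0.5651674  0.34957702 0.06      ]] [np.float64(0.36953627144003803), np.float64(0.36547316949985087), np.float64(0.3614100675596638)]
```

step_arm --pt "0 0 0 2 0 0 10" --pt "0 0 0 4 0 0 10" --pt "0 0 0 6 0 0 10" --pt "0 0 0 7 0 0 10" --pt "0 0 0 8 0 0 10" --pt "0 0 0 9 0 0 10" --pt "0 0 0 9.5 0 0 10" --pt "0 0 0 10 0 0 10"

```text
time: 13.7
position: [0.5532, 0.0751, 0.0579]
tool_rot: [-2.257, -2.181, 0.006]
ft_force: [-2.7, -5.3, 1.0]
grip_width: 0.272
```

step_arm --pt "0 0 0 0.5 0 0 10" --pt "0 0 0 1 0 0 10" --pt "0 0 0 1.5 0 0 10" --pt "0 0 0 2 0 0 10" --pt "0 0 0 2.5 0 0 10" --pt "0 0 0 3 0 0 10" --pt "0 0 0 3.5 0 0 10" --pt "0 0 0 4 0 0 10"

```text
time: 14.7
position: [0.5533, 0.0791, 0.0579]
tool_rot: [-2.257, -2.181, 0.006]
ft_force: [-2.5, -4.7, 1.1]
grip_width: 0.274
```

step_arm --pt "0 0 0 0.3 0 0 10" --pt "0 0 0 0.6 0 0 10" --pt "0 0 0 0.9 0 0 10" --pt "0 0 0 1.2 0 0 10" --pt "0 0 0 1.5 0 0 10" --pt "0 0 0 1.8 0 0 10" --pt "0 0 0 2.1 0 0 10" --pt "0 0 0 2.4 0 0 10"

```text
time: 15.7
position: [0.5534, 0.0815, 0.0579]
tool_rot: [-2.257, -2.181, 0.006]
ft_force: [-2.6, -6.6, 0.5]
grip_width: 0.269
```

step_arm --pt "0 0 0 0.2 0 0 10" --pt "0 0 0 0.4 0 0 10" --pt "0 0 0 0.6 0 0 10" --pt "0 0 0 0.8 0 0 10" --pt "0 0 0 1.0 0 0 10" --pt "0 0 0 1.2 0 0 10" --pt "0 0 0 1.4 0 0 10" --pt "0 0 0 1.6 0 0 10"

```text
time: 16.7
position: [0.5541, 0.0831, 0.0581]
tool_rot: [-2.258, -2.182, 0.005]
ft_force: [-2.9, -5.5, 0.0]
grip_width: 0.273
```

step_arm --pt "0 0 0 0.2 0 0 10" --pt "0 0 0 0.4 0 0 10" --pt "0 0 0 0.6 0 0 10" --pt "0 0 0 0.8 0 0 10" --pt "0 0 0 1.0 0 0 10" --pt "0 0 0 1.2 0 0 10" --pt "0 0 0 1.4 0 0 10" --pt "0 0 0 1.6 0 0 10"

```text
time: 17.7
position: [0.5543, 0.0838, 0.0581]
tool_rot: [-2.259, -2.182, 0.006]
ft_force: [-3.0, -6.9, 0.1]
grip_width: 0.273
```

```bash
python3 - <<'E'
from h import *
im=optics.get_image("top");cv2.imwrite("pics/t7.png",cv2.resize(im[130:175,150:230][:,:,::-1],None,fx=9,fy=9,interpolation=cv2.INTER_CUBIC))
print(ctrl.get_state()["ft_force"])
E
```

```text
[-1.77498406 -6.39830027 -0.47432193]
```

View pics/t7.png

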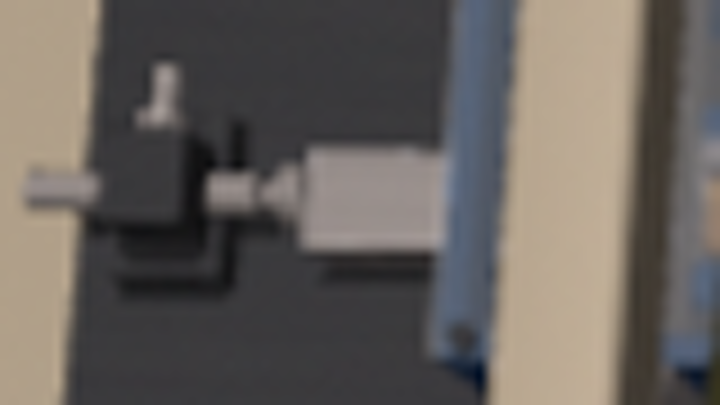

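step_arm --pt "0 0 0 0.2 0 0 10" --pt "0 0 0 0.4 0 0 10" --pt "0 0 0 0.6 0 0 10" --pt "0 0 0 0.8 0 0 10" --pt "0 0 0 1.0 0 0 10" --pt "0 0 0 1.0 0 0 10" --pt "0 0 0 1.0 0 0 10" --pt "0 0 0 1.0 0 0 10"

```text
time: 18.75
position: [0.5543, 0.0843, 0.0581]
tool_rot: [-2.259, -2.182, 0.006]
ft_force: [-2.0, -7.6, -0.2]
grip_width: 0.272
```

step_arm --pt "0 0 0 0.2 0 0 10" --pt "0 0 0 0.4 0 0 10" --pt "0 0 0 0.6 0 0 10" --pt "0 0 0 0.8 0 0 10" --pt "0 0 0 1.0 0 0 10" --pt "0 0 0 1.2 0 0 10" --pt "0 0 0 1.4 0 0 10" --pt "0 0 0 1.5 0 0 10"

```text
time: 19.75
position: [0.5544, 0.0849, 0.0581]
tool_rot: [-2.26, -2.182, 0.007]
ft_force: [-1.5, -8.9, 0.1]
grip_width: 0.27
```

step_arm --pt "0 0 0 0.3 0 0 10" --pt "0 0 0 0.6 0 0 10" --pt "0 0 0 0.9 0 0 10" --pt "0 0 0 1.2 0 0 10" --pt "0 0 0 1.5 0 0 10" --pt "0 0 0 1.8 0 0 10" --pt "0 0 0 2.0 0 0 10" --pt "0 0 0 2.0 0 0 10"

```text
time: 20.75
position: [0.5545, 0.0859, 0.0582]
tool_rot: [2.261, 2.181, -0.009]
ft_force: [-2.6, -11.8, 0.9]
grip_width: 0.271
```

step_arm --pt "0 0 0 0.2 0 0 10" --pt "0 0 0 0.3 0 0 10" --pt "0 0 0 0.3 0 0 10" --pt "0 0 0 0.3 0 0 10" --pt "0 0 0 0.3 0 0 10" --pt "0 0 0 0.3 0 0 10" --pt "0 0 0 0.3 0 0 10" --pt "0 0 0 0.3 0 0 10"

```text
time: 21.75
position: [0.5545, 0.086, 0.0582]
tool_rot: [2.261, 2.18, -0.009]
ft_force: [-1.9, -11.9, 1.1]
grip_width: 0.274
```

```bash
python3 - <<'E'
from h import *
s=ctrl.get_state();print(s["position"],s["ft_force"],Ro.from_rotvec(s["tool_rot"]).as_matrix().round(4).tolist(),s["joint_positions"])
im=optics.get_image("top");cv2.imwrite("pics/t8.png",cv2.resize(im[130:175,150:270][:,:,::-1],None,fx=6.6,fy=6.6,interpolation=cv2.INTER_CUBIC))
E
```

```text
[0.55452936 0.0859633  0.05817308] [ -1.92747444 -11.91860356   1.08122582] [[0.0361, 0.9993, -0.0037], [0.9993, -0.0361, -0.0045], [-0.0047, -0.0035, -1.0]] [-0.54010801  0.28679435  0.38648381  1.86754194 -0.12128648  1.01507971
 -0.13943745]
```

View pics/t8.png

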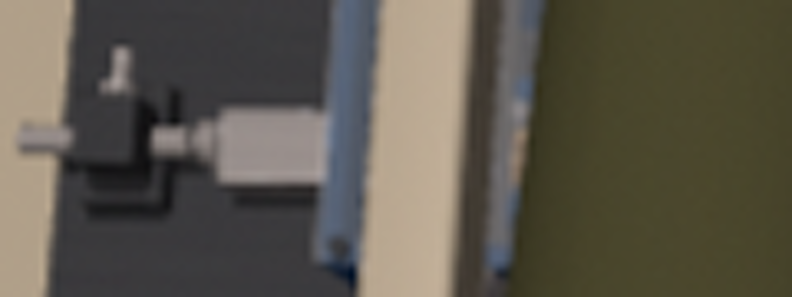

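step_arm --pt "0 0 0 -3 0 0 10" --pt "0 0 0 -7 0 0 10" --pt "0 0 0 -13 0 0 10" --pt "0 0 0 -23 0.1 0 10" --pt "0 0 0 -35 0.2 0 10" --pt "0 0 0 -50 0.3 0 10" --pt "0 0 0 -65 0.3 0 10" --pt "0 0 0 -80 0.4 0 10"

```text
time: 22.8
position: [0.5528, 0.0088, 0.0585]
tool_rot: [-2.259, -2.181, 0.002]
ft_force: [-0.4, -0.0, -1.1]
grip_width: 0.269
```

step_arm --pt "0 0 0 -20 0 0 10" --pt "0 0 0 -45 0 0 10" --pt "0 0 0 -75 0 0 10" --pt "0 0 0 -110 0 -5 10" --pt "0 0 0 -150 0 -25 10" --pt "0 0 0 -190 0 -55 10" --pt "0 0 0 -225 0 -80 10" --pt "0 0 0 -240 0 -90 10"

```text
time: 23.8
position: [0.5446, -0.2333, 0.1501]
tool_rot: [2.262, 2.177, -0.0]
ft_force: [0.1, 0.6, -0.5]
grip_width: 0.27
```

```bash
python3 - <<'E'
from h import *
s=ctrl.get_state();print(s["position"],s["ft_force"],s["joint_positions"])
im=optics.get_image("top");cv2.imwrite("pics/t9.png",cv2.resize(im[110:240,150:480][:,:,::-1],None,fx=2.4,fy=2.4,interpolation=cv2.INTER_CUBIC))
cv2.imwrite("pics/t9b.png",cv2.resize(im[130:175,150:270][:,:,::-1],None,fx=6.6,fy=6.6,interpolation=cv2.INTER_CUBIC))
print(delta([.4488,-.343,.148],-97.3))
E
```

```text
[ 0.54457897 -0.23330499  0.15013392] [ 0.08358746  0.64820229 -0.46099545] [-0.12495537  0.26742702  0.56995676  1.71347683 -0.15250142  1.204041
  0.44527063]
(array([1.600e-01, 2.000e-02, 9.507e+01]), array([-112.3,  -91.6,    2.7]))
```

View pics/t9.png

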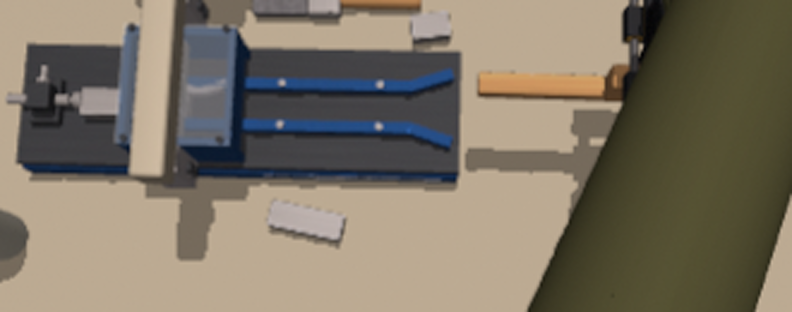

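View pics/t9b.png

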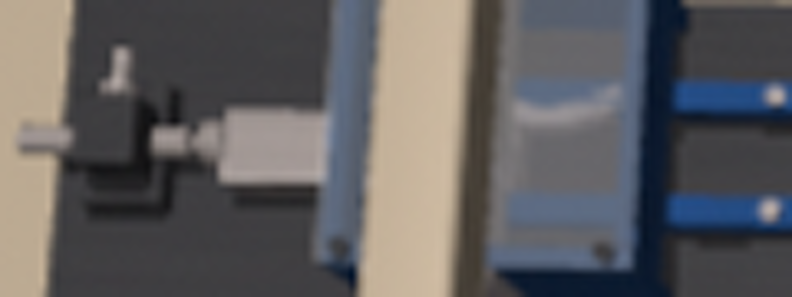

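Bar's end is at crop (218,145), still on the button, and the stick is clear of the saw. Returning it to the tray.

step_arm --pt "0 0 10 -14 -4 0 10" --pt "0 0 20 -28 -8 0 10" --pt "0 0 30 -42 -16 0 10" --pt "0 0 40 -56 -28 0 10" --pt "0 0 50 -70 -42 0 10" --pt "0 0 60 -84 -58 0 10" --pt "0 0 70 -98 -75 0 10" --pt "0 0 80 -112 -91.6 0 10"

```text
time: 24.85
position: [0.449, -0.3367, 0.1471]
tool_rot: [-3.132, -0.214, 0.005]
ft_force: [-0.1, -0.1, -1.2]
grip_width: 0.27
```

step_arm --pt "0 0 8 0 0 0 10" --pt "0 0 15 0 0 15 10" --pt "0 0 15 0 0 35 10" --pt "0 0 15 0 0 55 10" --pt "0 0 15 0 0 75 10" --pt "0 0 15 0 0 90 10" --pt "0 0 15 0 0 90 10" --pt "0 0 15 0 0 90 10"

```text
time: 25.85
position: [0.4495, -0.339, 0.059]
tool_rot: [3.135, -0.191, -0.001]
ft_force: [0.9, -0.5, -1.6]
grip_width: 0.27
```

```bash
python3 - <<'E'
from h import *
s=ctrl.get_state();print(s["position"],s["ft_force"])
print(delta([.4488,-.343,.0215],-97.3))
im=optics.get_image("scene");cv2.imwrite("pics/s10.png",cv2.resize(im[200:400,140:380][:,:,::-1],None,fx=3,fy=3,interpolation=cv2.INTER_CUBIC))
E
```

```text
[ 0.44947603 -0.33904168  0.05899982] [ 0.92107346 -0.48166106 -1.55539412]
(array([0.03, 0.05, 0.31]), array([-0.2,  4. , 37.5]))
```

View pics/s10.png

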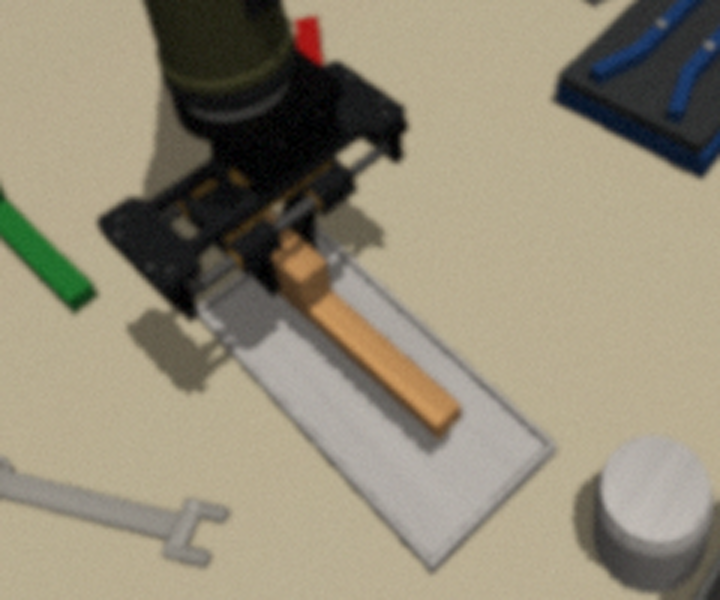

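The stick hangs level over the tray, nose at crop (440,425). Lowering to the floor.

step_arm --pt "0 0 0.3 0 2 8 10" --pt "0 0 0.3 0 4 16 10" --pt "0 0 0.3 0 4 24 10" --pt "0 0 0.3 0 4 30 10" --pt "0 0 0.3 0 4 34 10" --pt "0 0 0.3 0 4 36 10" --pt "0 0 0.3 0 4 37 10" --pt "0 0 0.3 0 4 37.5 10"

```text
time: 26.9
position: [0.4488, -0.3425, 0.0212]
tool_rot: [-3.135, 0.199, 0.002]
ft_force: [-0.5, -0.0, -1.6]
grip_width: 0.269
```

step_arm --pt "0 0 0 0 0 0.3 10" --pt "0 0 0 0 0 0.6 10" --pt "0 0 0 0 0 0.9 10" --pt "0 0 0 0 0 0.9 10" --pt "0 0 0 0 0 0.9 10" --pt "0 0 0 0 0 0.9 10" --pt "0 0 0 0 0 0.9 10" --pt "0 0 0 0 0 0.9 10"

```text
time: 27.9
position: [0.4487, -0.3425, 0.0205]
tool_rot: [-3.135, 0.199, 0.002]
ft_force: [-2.8, 2.0, 6.1]
grip_width: 0.272
```

Contact (Fz +6 N). Opening.

step_arm --pt "0 0 0 0 0 -0.2 30" --pt "0 0 0 0 0 -0.2 40" --pt "0 0 0 0 0 -0.2 87" --pt "0 0 0 0 0 -0.2 87" --pt "0 0 0 0 0 -0.2 87" --pt "0 0 0 0 0 -0.2 87" --pt "0 0 0 0 0 -0.2 87" --pt "0 0 0 0 0 -0.2 87"

```text
time: 28.9
position: [0.4486, -0.3425, 0.0204]
tool_rot: [-3.135, 0.199, 0.003]
ft_force: [0.0, -0.4, -0.0]
grip_width: 0.984
```

step_arm --pt "0 0 0 0 0 -2 87" --pt "0 0 0 0 0 -10 87" --pt "0 0 0 0 0 -25 87" --pt "0 0 0 0 0 -45 87" --pt "0 0 0 0 0 -70 87" --pt "0 0 0 0 0 -100 87" --pt "0 0 0 -20 0 -130 87" --pt "0 0 0 -40 0 -160 87"

```text
time: 29.9
position: [0.4087, -0.3379, 0.1826]
tool_rot: [3.135, -0.2, -0.001]
ft_force: [-0.2, 0.2, 0.0]
grip_width: 1.002
```

```bash
python3 - <<'E'
from h import *
s=ctrl.get_state();print(s["time"],s["position"],s["ft_force"])
im=optics.get_image("scene");cv2.imwrite("pics/s11.png",cv2.resize(im[200:400,140:380][:,:,::-1],None,fx=3,fy=3,interpolation=cv2.INTER_CUBIC))
im=optics.get_image("top");cv2.imwrite("pics/t11.png",cv2.resize(im[100:240,150:490][:,:,::-1],None,fx=2.3,fy=2.3,interpolation=cv2.INTER_CUBIC))
cv2.imwrite("pics/t11b.png",cv2.resize(im[130:175,150:230][:,:,::-1],None,fx=9,fy=9,interpolation=cv2.INTER_CUBIC))
E
```

```text
29.9 [ 0.40874514 -0.33793347  0.18262292] [-0.2298417   0.18013823  0.0247629 ]
```

View pics/s11.png

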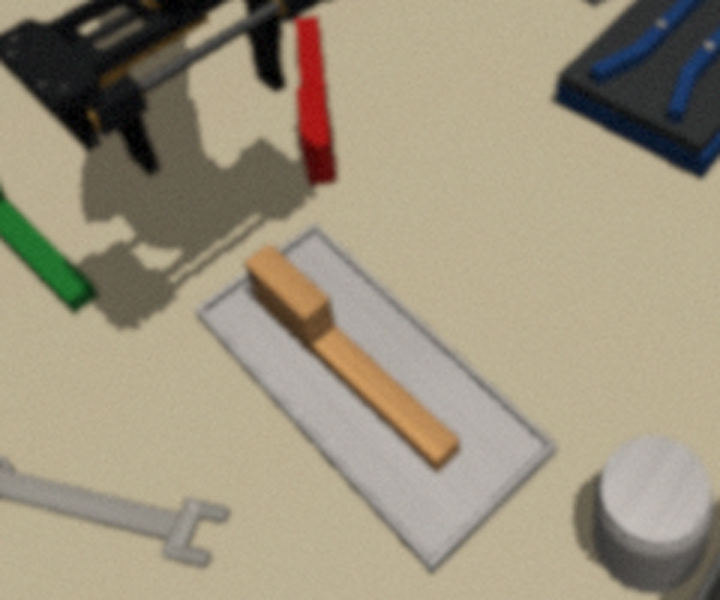

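View pics/t11.png

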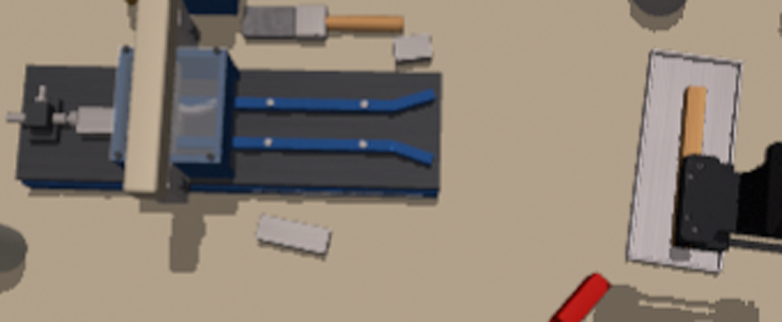

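View pics/t11b.png

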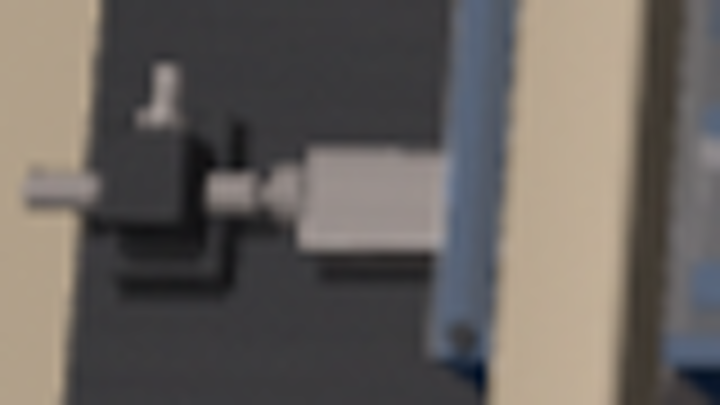

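The stick lies flat in the tray, with its nose at crop (440,455) as at the start. The bar's end is at crop (300,200), still on the button. Handing in.

```bash
python3 -c "
from bench import ctrl
print(ctrl.close_job())"
```

```text
the job is handed in; nothing more can be done
None
```

I pushed the bar through the guard with the wooden stick until it pressed on the stop's button. I then drew the stick out, laid it back in its tray, and handed the job in at about 30 s of the 72 s allowed. No verdict came back.

- **Push:** the wrist force read about 5 N before the bar met the button and 11.9 N while I held it there. That puts about 6–7 N on the button, well below 18 N. This is worked out from the wrist force, because the contact force between bar and stop can't be read directly.
- **Bar after withdrawal:** the last top view shows the bar's end still on the button, having crept back well under 1 mm. That it is still touching is judged from the picture alone.
- **Stick:** the last scene view shows it flat in the tray in nearly its starting pose. It was set down with about 6 N before I released it. In the last top view the gripper hid its handle.
- **Bar contact:** the gripper was never near the bar, and the red and green look-alikes were left alone.
- **Disagreement in measurement:** my camera estimate of the bed's width came out near 140 mm, against the stated 150 mm. I took the channel's midline from the rails instead, and the stick ran through cleanly.

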